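# Hook the stuck caul out of its rack bay

## Robot

A 6-joint arm with a two-finger parallel gripper is mounted at the origin on the work surface. World frame = base frame: x ahead of the robot, y to its left, z up, the work surface at z = 0. Lengths are in m, angles in rad, forces in N, time in s.
With the tool pointing down it reaches from about 0.375 to 0.925 m from the base axis. Payload 5.7 kg.
Tool frame: the origin (TCP) lies at the centre of the arm's flange, where the gripper is bolted on; the fingertips stand 182 mm ahead of it and the grasp point (between the pads) lies 163 mm ahead of it; x points along the fingers, y is the direction in which the jaws open and shut, and the axes are right-handed (so a half turn about x gives the same grasp; the last joint's range is limited). The gripper opens to 88 mm and grips with 3 to 60 N. Pads are 20 mm wide; open, the fingers measure 115 mm over their backs; the gripper's body (75 mm by 178 mm) begins 61 mm behind the grasp point.
Start: joints at [-1.426, 0.359, 1.51, -0, 1.272, -0.115], TCP at [0.154, -0.58, 0.405] pointing down, gripper open.
Joint ranges: [-2.97, 2.97], [-1.01, 2.36], [0.21, 2.38], [-0.96, 4.11], [0.2, 2.71], [-2.98, 2.98]. Speed limits (rad/s): [2.39, 2.39, 3.14, 3.14, 3.14, 3.14].

## Interface

Orientations are given as a unit quaternion [x, y, z, w].
In Python, from rig import status, cams, robot gives the robot as it stands. The module is installed in compiled form; this text tells all that it offers.
- The arm moves only by the tool servo_tool, never from a script. Its argument "moves" is a list of rows, each a list of 4 numbers: the shift along the tool's x, y, z in m, then the turn about the tool's x in rad. A call has exactly 10 rows; each row shifts and turns the pose as measured when the row begins, along the tool's axes as they then stand; what a row does not reach is not made up. A row lasts 1/10 s, in which the tool goes at most 50 mm and 8.59 degrees, less where a joint would pass 70% of its speed; a pose out of reach is approached as far as the arm can. A call with a gripper value outside its range is refused whole. "jaw" is the finger opening in m, from 0 to 0.0878, set as the call begins (left out, the last holds). The fingers move at their own pace and stop on an object; "newtons" is the grip in N (left out, the last holds). Time passes only in rows, so rows that do not move let the fingers close, or fill a call up. It gives the time, the measured TCP pose, the force and the opening at its end, in the units of the state.
- status.get_obs(): the state, without advancing time (a new reading comes with each control period).
- cams.get_image(name): name is "scene" or "top"; returns the picture (400x640x3 uint8, red, green, blue); there is no depth.
- cams.get_calibration(name): a dict with "camera_matrix" (3x3 intrinsics, pixels), "k1" (the pictures are not rectified: a ray, as slopes to the right and down, at radius r is drawn at 1 + k1 r^2 times it, then the intrinsics apply), "pose" (4x4, takes a point from camera to world coordinates). Camera axes: x right, y up, looking along -z (the intrinsics and any distortion apply to the point x, -y, -z); pixel columns grow to the right and rows downward; lengths in m; the calibration is good to about 2 mm. A picture is of the moment at which its call begins. get_calibration takes no time and is no camera call.
- robot.job_done(): hands the job in, once; it reports no verdict.
The state is a dict: "clock": time; "joint_pos": joint angles; "joint_vel": joint speeds; "tau": joint torques, N m; "position": TCP position; "tcp_rot": TCP orientation; "contact_force": force on the tool from outside, world axes, zero at the start; "moment": the same for the moment, N m; "opening": finger opening in m.
Only numpy, scipy, OpenCV 4.12 (cv2) and the standard library are available. Lean on these libraries where they do the work, as an engineer would, in place of code of your own. Each camera call takes 0.05 s, during which the arm holds its last target. There are 200 camera calls.

## Task

The brass caul with the pull hole has slipped deep into its bay of the wooden caul rack, which is too narrow for fingers: take the hooked pick from its rest, reach it into the bay, hook the caul by its hole and draw it gently, without forcing it, out until it lies flat on the rack's ledge, wholly clear of the bay and up against the ledge's lip. Do not touch the caul with the gripper's fingers. Then lay the pick back in its rest as it lay before, leaving the solid caul in its bay and the other things on the bench as they are.

Things in the scene. Friction and masses are not known exactly. Their poses are not given: they have to be found in the camera images.
- rack: Fixed caul rack of dark wood, 178 x 110 mm, 75 mm high, with two bays side by side under an aluminium roof 5 thick, with a slit 12 wide along the middle of each bay to see in. Origin: on the bench, midway across, below the plane of the bays' mouths; x points into the bays, z up. The wood between the bays is 32 wide (y -16 to 16); its flat front face stands at x = 0, from z = 34 to 70.
- bay_left (a point): Middle of the mouth of the bay at the rack's y = +28, at floor height (34 mm above the bench); axes as the rack's. The bay is 24 mm wide, 36 high under the roof and 105 deep (x), closed at its back and sides; the roof's slit, 12 wide, lies over its middle.
- bay_right (a point): The same for the identical bay at the rack's y = -28.
- ledge (a point): Foot of the ledge's lip, midway across; axes as the rack's. The open ledge, level with the bay floors and 110 mm wide, runs 57 mm from the mouths to this point; then a lip 6 mm thick (x) and 4 high ends the rack.
- caul: Loose brass caul with the pull hole: bar 50 x 20 x 10 mm, about 75 g, flat in either bay, near end 18 to 45 mm behind the mouth. Origin: middle of its underside; x points into the bay, z up. The pull hole, nearer the mouth, is a rectangular through hole 12 long (x) by 13 wide, its centre 14 mm from the origin towards -x, 11 mm from the near end.
- solid_caul: Loose brass caul of the same size (50 x 20 x 10 mm) without a hole, in the other bay. Origin: middle of its underside. Leave it there.
- pick: Loose hooked pick, 90 g, level in its rest. Dark wooden handle 18 x 18, 90 long; ahead (+x) a steel shank 6 mm thick on the same axis, its end turned square down (-z) as a hook 6 mm thick, tip 16 below the axis. Origin: axis, mid-handle, 41 above the bench. The shank's set length is not given, look or feel: hook centre 145 to 185 mm from the origin; it stays so in use.
- rest: Fixed plywood rest of the pick, base 100 x 60 x 6 mm. Origin: middle of its underside; x along the pick. Two uprights (at x = +36 and -36, each 12 long) carry the handle's underside at z = 32 between cheeks 24 mm apart and 42 mm high (34 mm over their outsides); between the uprights 60 mm are free for the fingers.
- screwdriver: Loose red handled screwdriver, bystander.
- tin: Loose metal tin, 60 mm across and 60 high, bystander.
- sanding_block: Loose cork sanding block 75 x 40 x 30 mm, bystander.

How it is judged:
By the outcome, as a careful person would: the job done as asked, in the order asked, and still so for the second after the job is handed in, with the robot touching nothing.
It also fails if it takes over 51 s, if anything falls off the work surface, if the arm or the gripper's body presses on something with over 40 N, if the wrist force passes 120 N, or if a joint passes its speed limit or range.

## Working session

There is one attempt and no reset: what is moved stays moved. The work goes in short steps, Python scripts to look and compute and a tool call to move; the robot and the scene stay as the last step left them, time stands still between calls to the robot, and variables do not carry over. Pictures are saved under pics/ and viewed, about 8 in all and at most 12, crops included, and the job is handed in when it is done.

Besides the shell and the picture viewer there is one more tool, called after "Emit:" as name(argument=value, ...) on one line, values as JSON. servo_tool: Moves the arm, as the interface text tells. Its arguments: {"type":"object","properties":{"moves":{"type":"array"},"jaw":{"type":"number"},"newtons":{"type":"number"}},"required":["moves"]}

```bash
mkdir -p pics
cat > h.py <<'E'
import numpy as np,cv2
from rig import status,cams,robot
def K(n):
    c=cams.get_calibration(n);return np.array(c["camera_matrix"],float),float(c["k1"]),np.array(c["pose"],float)
def ray(n,u,v):
    M,k,T=K(n);d=np.array([(u-M[0,2])/M[0,0],(v-M[1,2])/M[1,1]]);s=d.copy()
    for _ in range(30): s=d/(1+k*(s@s))
    return T[:3,3],T[:3,:3]@np.array([s[0],-s[1],-1])
def onz(n,u,v,z):
    o,d=ray(n,u,v);return o+d*(z-o[2])/d[2]
def tri(a,b):
    (o,d),(p,e)=ray("scene",*a),ray("top",*b)
    s=np.linalg.lstsq(np.c_[d,-e],p-o,rcond=None)[0];A=o+d*s[0];B=p+e*s[1];return (A+B)/2,np.linalg.norm(A-B)
def proj(n,P):
    M,k,T=K(n);q=(np.atleast_2d(P)-T[:3,3])@T[:3,:3];s=np.c_[q[:,0]/-q[:,2],-q[:,1]/-q[:,2]]
    s=s*(1+k*(s**2).sum(1,keepdims=True));return s*[M[0,0],M[1,1]]+[M[0,2],M[1,2]]
def snap(n,name,crop=None,f=1):
    i=cams.get_image(n)[:,:,::-1]
    cv2.imwrite(f"pics/{name}_raw.png",i)
    if crop: i=i[crop[1]:crop[3],crop[0]:crop[2]]
    cv2.imwrite(f"pics/{name}.png",cv2.resize(i,None,fx=f,fy=f,interpolation=cv2.INTER_CUBIC))
E
python3 - <<'E'
from h import *
np.set_printoptions(precision=4,suppress=True)
for n in("scene","top"): snap(n,n+"0",None,1.25);print(K(n))
print(status.get_obs())
E
```

```text
(array([[372.8977,   0.    , 320.2694],
       [  0.    , 372.8977, 201.9313],
       [  0.    ,   0.    ,   1.    ]]), -0.08198718102068389, array([[ 0.0799, -0.8275,  0.5558,  1.1118],
       [ 0.9967,  0.0591, -0.0554, -0.05  ],
       [ 0.013 ,  0.5584,  0.8295,  0.8882],
       [ 0.    ,  0.    ,  0.    ,  1.    ]]))
(array([[384.1109,   0.    , 313.73  ],
       [  0.    , 384.1109, 202.9988],
       [  0.    ,   0.    ,   1.    ]]), -0.005715005177040294, array([[-0.05  ,  0.9767, -0.2089,  0.3763],
       [-0.9987, -0.0491,  0.0093,  0.0236],
       [-0.0011,  0.2091,  0.9779,  0.9543],
       [ 0.    ,  0.    ,  0.    ,  1.    ]]))
{'clock': 0.1, 'joint_pos': array([-1.4261,  0.3594,  1.5113, -0.    ,  1.2725, -0.1151]), 'joint_vel': array([-0.001 , -0.0006, -0.0037, -0.0009,  0.0005,  0.0014]), 'tau': array([  0.0014, -51.6356, -27.1407,   0.0677,   0.0277,  -0.    ]), 'position': array([ 0.1541, -0.5795,  0.4039]), 'tcp_rot': array([-0.7011, -0.0922,  0.7012, -0.091 ]), 'contact_force': array([ 0.8235,  0.1822, -0.8493]), 'moment': array([-0.0172,  0.0161, -0.0179]), 'opening': 0.08771112828589876}
```

View pics/scene0.png

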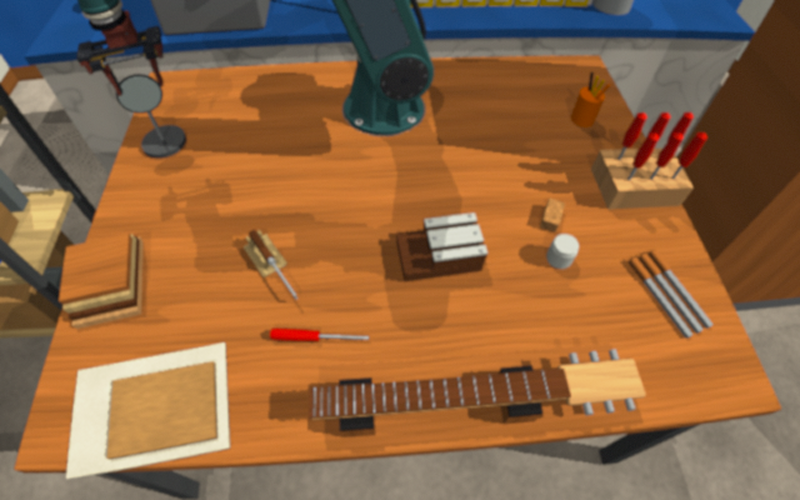

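View pics/top0.png

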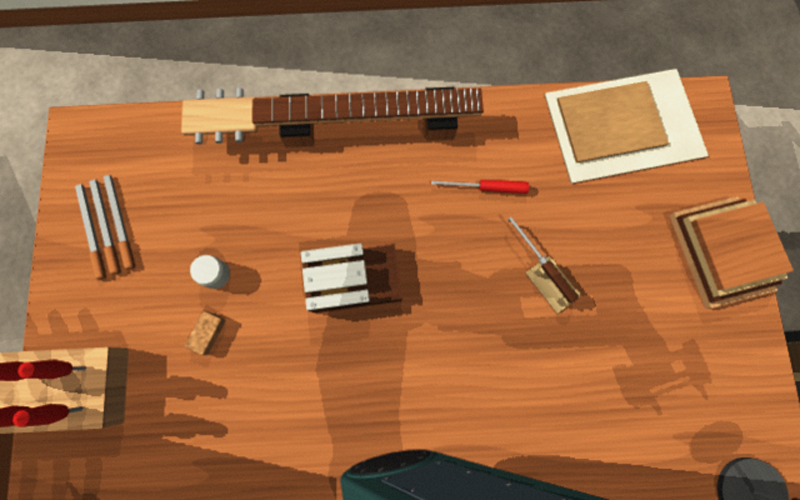

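The overview shows the rack mid-bench, mouths facing the robot's right (-y), and the pick in its rest near scene (262,250) and top (552,270), in the 1.25x pictures. Zooming in on both views.

Run:
```python
import cv2,numpy as np
s=cv2.imread("pics/scene0_raw.png");t=cv2.imread("pics/top0_raw.png")
c=lambda i,x,y:cv2.resize(i[y:y+75,x:x+100],(800//2*2//2,300),interpolation=cv2.INTER_CUBIC)
a=np.vstack([np.hstack([c(s,305,160),c(s,170,175)]),np.hstack([c(t,232,187),c(t,390,170)])])
cv2.imwrite("pics/m1.png",a);print(a.shape)
```

```text
(600, 800, 3)
```

View pics/m1.png

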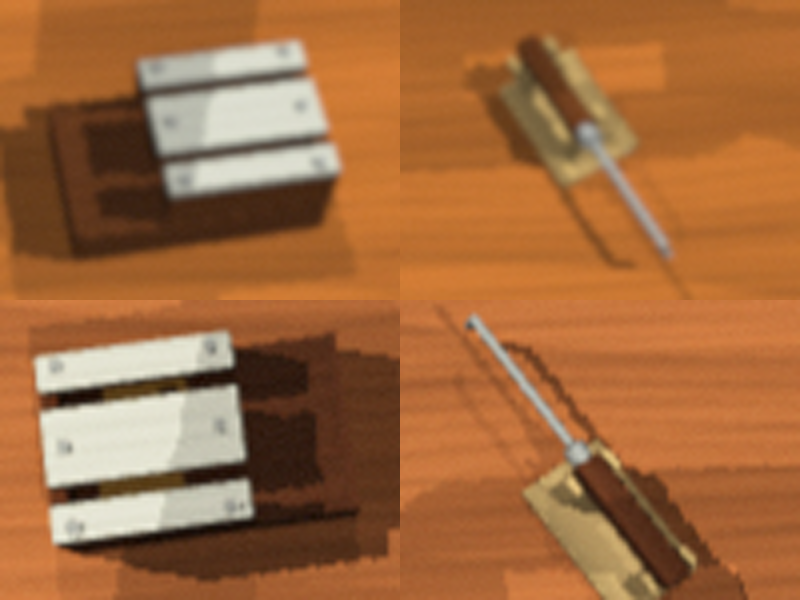

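Top crop: rack mouths face image-right, both slits show brass (about x 100–187). Pick hook end is at scene crop (668,255) and top crop (473,318). Now fitting rack and pick poses, and magnifying the slits.

```bash
cat > fit.py <<'E'
from h import *
from scipy.optimize import least_squares
np.set_printoptions(precision=4,suppress=True)
S=lambda x0,y0,p:np.array([x0+p[0]/4-.375,y0+p[1]/4-.375])
# rack: roof corners at z .075: (0,55)(0,-55)(115,-55)(115,55)
loc=np.array([[0,55],[0,-55],[115,-55],[115,55]])/1e3
top=[S(232,187,(p[0],p[1]-300)) for p in[(253,517),(230,331),(35,356),(54,545)]]
sc=[S(305,160,p) for p in[(137,58),(168,200),(341,174),(304,40)]]
def W(q,l,z): 
    c,s=np.cos(q[2]),np.sin(q[2]);return np.c_[q[0]+c*l[:,0]-s*l[:,1],q[1]+s*l[:,0]+c*l[:,1],np.full(len(l),z)]
if __name__=="__main__":
    for a in sc: print("tri",[ (tri(a,b)[0],round(tri(a,b)[1],4)) for b in sorted(top,key=lambda b:tri(a,b)[1])[:1]])
    # correspondences: decide by geometry
    for perm in([0,1,2,3],[1,0,3,2]):
        f=lambda q:np.r_[(proj("scene",W(q,loc,q[3]))-np.array(sc)[perm]).ravel(),(proj("top",W(q,loc,q[3]))-np.array(top)).ravel()]
        r=least_squares(f,[.5,0,1.5,.075]);print("rack",perm,r.x,r.cost,r.fun)
    pk={"tip":((668,255),(473,318)),"ferr":((588,132),(578,453)),"hend":((527,42),(678,580))}
    P={}
    for k,(a,b) in pk.items():
        P[k],e=tri(S(170,175,(a[0]-400,a[1])),S(390,170,(b[0]-400,b[1]-300)));print(k,P[k],e)
    print([np.linalg.norm(P[a]-P[b]) for a,b in(("tip","ferr"),("ferr","hend"),("tip","hend"))])
    t=cv2.imread("pics/top0_raw.png")[200:245,235:300]
    t=cv2.resize(t,None,fx=12,fy=12,interpolation=cv2.INTER_CUBIC);t=np.clip(t.astype(float)*2.,0,255).astype(np.uint8);cv2.imwrite("pics/slit.png",t)
E
python3 fit.py
```

```text
tri [(array([0.4777, 0.063 , 0.0746]), np.float64(0.0004))]
tri [(array([0.59  , 0.0723, 0.0658]), np.float64(0.0004))]
tri [(array([0.58  , 0.1884, 0.069 ]), np.float64(0.0012))]
tri [(array([0.468 , 0.1801, 0.0723]), np.float64(0.0053))]
rack [0, 1, 2, 3] [0.5334 0.0684 1.6503 0.0708] 4.249263561806073 [ 0.2418  1.0771  0.3348 -1.6205 -0.5231 -0.6008 -1.4476  0.8364 -0.4682
 -0.1893 -0.2438  0.2309  0.0254  0.1305 -0.4334 -0.7341]
rack [1, 0, 3, 2] [0.5265 0.0692 1.5856 0.0636] 2378.717110483348 [ -6.4024 -34.91     6.5277  33.2869   7.4158  34.662   -9.4308 -31.061
  -2.0439   3.3356   1.2333   3.6667   1.6291   0.4895  -1.8898  -0.4468]
tip [ 0.6355 -0.2215  0.0309] 0.004608887908044835
ferr [ 0.5443 -0.2753  0.0433] 0.00023669347950210486
hend [ 0.4646 -0.3251  0.0435] 0.0015040538987575603
[np.float64(0.10662760776147676), np.float64(0.09391848181397289), np.float64(0.2002045127154263)]
```

View pics/slit.png

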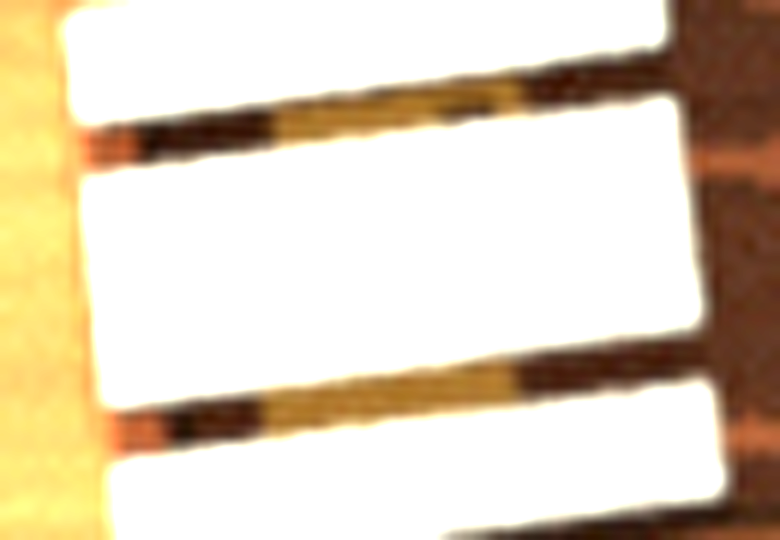

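The slit picture shows a dark notch at (470,107) in the upper slit, so the holed caul is in bay_right (rack y = -28), near end at px (522,92). Now computing the poses and the first move.

```bash
cat > a.py <<'E'
from fit import *
from scipy.spatial.transform import Rotation as R
for w in("both","top","scene"):
    def f(q):
        a=(proj("scene",W(q,loc,.075))-np.array(sc)).ravel();b=(proj("top",W(q,loc,.075))-np.array(top)).ravel()
        return {"both":np.r_[a,b],"top":b,"scene":a}[w]
    r=least_squares(f,[.53,.07,1.65]);print(w,r.x,r.cost)
    q=r.x
    if w!="scene":
        def loc2(p): d=p[:2]-q[:2];c,s=np.cos(q[2]),np.sin(q[2]);return np.array([c*d[0]+s*d[1],-s*d[0]+c*d[1]])
        for nm,p in(("near",(523,92)),("far",(273,120)),("hole near",(497,103)),("hole far",(440,110)),("solid near",(517,378)),("solid far",(262,410))):
            print(nm,loc2(onz("top",235+p[0]/12-.46,200+p[1]/12-.46,.044))*1e3)
pts={"tip":((668,255),(472,317)),"ferr":((588,132),(578,453)),"hend":((527,42),(680,580))}
for k,(a,b) in pts.items():
    z=.044 if k!="hend" else .046
    print(k,onz("scene",*S(170,175,(a[0]-400,a[1])),z),onz("top",*S(390,170,(b[0]-400,b[1]-300)),z))
o=status.get_obs();print(R.from_quat(o["tcp_rot"]).as_matrix())
i=cv2.imread("pics/top0_raw.png")[165:255,405:485];s=cv2.imread("pics/scene0_raw.png")[175:245,185:245]
cv2.imwrite("pics/pk.png",np.hstack([cv2.resize(i,(480,540),interpolation=cv2.INTER_CUBIC),cv2.resize(s,(310,540),interpolation=cv2.INTER_CUBIC)[:,:310]]))
E
python3 a.py
```

```text
both [0.534  0.0679 1.6503] 5.931678365138131
near [ 30.9713 -33.3455]
far [ 81.5131 -34.1413]
hole near [ 36.4137 -31.776 ]
hole far [ 47.9536 -31.8322]
solid near [38.5376 24.192 ]
solid far [89.4774 24.0082]
top [0.5327 0.0673 1.6561] 0.13470888353424615
near [ 31.2307 -34.827 ]
far [ 81.7671 -35.9142]
hole near [ 36.6821 -33.289 ]
hole far [ 48.2215 -33.4117]
solid near [39.1286 22.6659]
solid far [90.0665 22.1885]
scene [0.5364 0.0683 1.6407] 2.7321593500520014
tip [ 0.6432 -0.2166  0.044 ] [ 0.6325 -0.2198  0.044 ]
ferr [ 0.5447 -0.275   0.044 ] [ 0.5441 -0.2752  0.044 ]
hend [ 0.4668 -0.3235  0.046 ] [ 0.4643 -0.3261  0.046 ]
[[-0.0003  0.2568 -0.9665]
 [ 0.0017 -0.9665 -0.2568]
 [-1.     -0.0017 -0.0002]]
```

View pics/pk.png

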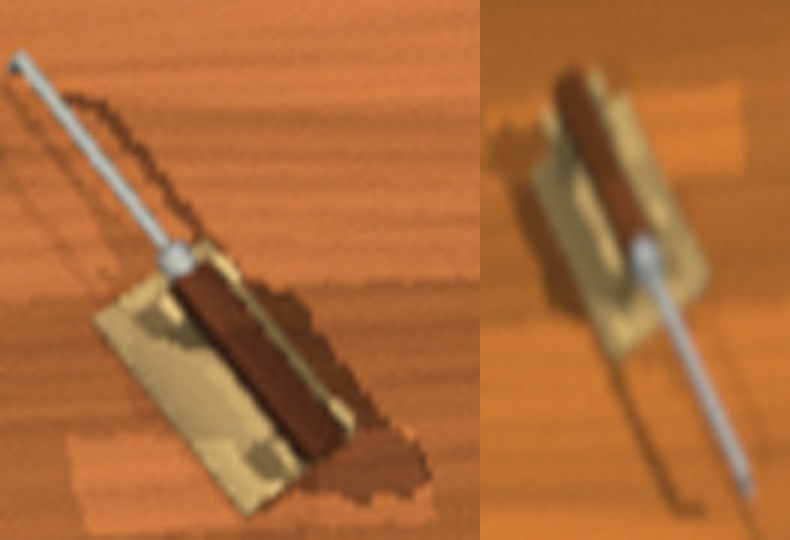

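Run:
```python
from h import *
np.set_printoptions(precision=4,suppress=True)
t=lambda x,y,z:onz("top",405+x/6-.42,165+y/6-.42,z)
s=lambda x,y,z:onz("scene",185+(x-480)*60/310-.4,175+y*70/540-.4,z)
f,r=t(190,276,.05),t(322,442,.05);tip=t(20,55,.044);sh=t(165,243,.044)
f2,r2=s(635,238,.05),s(570,75,.05);tip2=s(745,490,.044);sh2=s(652,275,.044)
for a,b in((f,r),(tip,sh),(f2,r2),(tip2,sh2),(tip,f),(tip2,f2)):
    d=a-b;print(a,b,np.linalg.norm(d),np.arctan2(d[1],d[0]))
```

```text
[ 0.5362 -0.2775  0.05  ] [ 0.4673 -0.3217  0.05  ] 0.08182535861313485 0.5706246672007771
[ 0.6327 -0.2206  0.044 ] [ 0.5513 -0.271   0.044 ] 0.09585951087644673 0.554544609032124
[ 0.5413 -0.2794  0.05  ] [ 0.4671 -0.3206  0.05  ] 0.08489024564393631 0.5071297570973854
[ 0.6423 -0.2185  0.044 ] [ 0.5535 -0.2709  0.044 ] 0.10316987765722946 0.533089040399125
[ 0.6327 -0.2206  0.044 ] [ 0.5362 -0.2775  0.05  ] 0.11227873992045735 0.5331028023793041
[ 0.6423 -0.2185  0.044 ] [ 0.5413 -0.2794  0.05  ] 0.11810506369100397 0.5426543550641307
```

Emit:
servo_tool(moves=[[0,0,0,-0.142],[0,0,0,-0.142],[0.005,-0.007,-0.048,0],[0.005,-0.007,-0.048,0],[0.005,-0.007,-0.048,0],[0.005,-0.007,-0.048,0],[0.005,-0.007,-0.048,0],[0.005,-0.007,-0.048,0],[0.005,-0.007,-0.048,0],[0,0,0,0]], jaw=0.06, newtons=30)

```text
clock: 1.1
position: [0.4195, -0.355, 0.3642]
tcp_rot: [-0.68, -0.194, 0.681, -0.19]
contact_force: [-0.2, 0.0, -0.4]
opening: 0.0601
```

```bash
cat > go.py <<'E'
import sys
from h import *
from scipy.spatial.transform import Rotation as R
np.set_printoptions(precision=4,suppress=True)
def go(x,y,z,psi):
    o=status.get_obs();M=R.from_quat(o["tcp_rot"]).as_matrix();p=o["position"]
    a=np.arctan2(M[1,1],M[0,1]);t=-((psi-a+np.pi)%(2*np.pi)-np.pi)
    c,s=np.cos(psi),np.sin(psi);d=np.array([x,y,z])-p
    print("clk %.2f pos"%o["clock"],p,"psi %.4f"%a,"Xdown",M[:,0],"F",o["contact_force"],"M",o["moment"],"op %.4f"%o["opening"])
    print("delta in FINAL tool axes x,y,z, turn:",np.array([-d[2],c*d[0]+s*d[1],s*d[0]-c*d[1],t]))
if __name__=="__main__": go(*map(float,sys.argv[1:]))
E
python3 go.py .502 -.300 .204 -1.026
```

```text
clk 1.10 pos [ 0.4195 -0.355   0.3642] psi -1.0199 Xdown [-0.0022  0.0048 -1.    ] F [-0.2003  0.0479 -0.3603] M [-0.0311 -0.0069  0.024 ] op 0.0601
delta in FINAL tool axes x,y,z, turn: [ 0.1602 -0.0042 -0.0991  0.0061]
```

Emit:
servo_tool(moves=[[0,-0.001,-0.033,0.006],[0,-0.001,-0.033,0],[0,-0.001,-0.033,0],[0.03,0,0,0],[0.03,0,0,0],[0.03,0,0,0],[0.03,0,0,0],[0.025,0,0,0],[0.012,0,0,0],[0,0,0,0]])

```text
clock: 2.1
position: [0.5039, -0.3012, 0.2012]
tcp_rot: [-0.68, -0.192, 0.682, -0.19]
contact_force: [0.3, -0.4, 0.9]
opening: 0.0595
```

Run:
```python
from go import *
go(.502,-.3,.204,-1.026)
a=cams.get_image("scene")[175:250,180:260,::-1];b=cams.get_image("top")[165:265,400:500,::-1]
cv2.imwrite("pics/g1.png",np.hstack([cv2.resize(a,(400,375),interpolation=2),cv2.resize(b,(375,375),interpolation=2)]))
```

```text
clk 2.10 pos [ 0.5039 -0.3012  0.2012] psi -1.0228 Xdown [-0.0038  0.0022 -1.    ] F [ 0.2739 -0.4294  0.9197] M [ 0.0396 -0.0011  0.031 ] op 0.0595
delta in FINAL tool axes x,y,z, turn: [-0.0028 -0.002   0.001   0.0032]
```

View pics/g1.png

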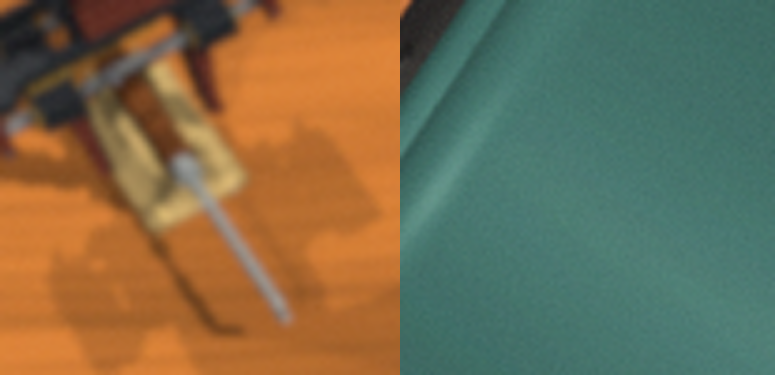

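The jaws straddle the handle between the uprights, with ferrule and shank clear in front. Closing.

Emit:
servo_tool(moves=[[-0.003,0,0,0],[0,0,0,0],[0,0,0,0],[0,0,0,0],[0,0,0,0],[0,0,0,0],[0,0,0,0],[0,0,0,0],[0,0,0,0],[0,0,0,0]], jaw=0.0, newtons=45)

```text
clock: 3.2
position: [0.5058, -0.302, 0.2115]
tcp_rot: [0.682, 0.19, -0.68, 0.193]
contact_force: [-1.1, 0.7, 0.8]
opening: 0.0177
```

```bash
python3 go.py .502 -.3 .204 -1.026; tail -c 300 /dev/null; python3 -c "
from rig import status;o=status.get_obs();print(o['joint_pos'])"
```

```text
clk 3.20 pos [ 0.5058 -0.302   0.2115] psi -1.0225 Xdown [ 0.0042 -0.0031 -1.    ] F [-1.0715  0.6969  0.8122] M [0.1684 0.0453 0.016 ] op 0.0177
delta in FINAL tool axes x,y,z, turn: [ 0.0075 -0.0037  0.0022  0.0035]
[-6.55568115e-01  5.72152751e-01  1.71550207e+00  1.09973731e-04
  8.48735957e-01  3.66902901e-01]
```

Emit:
servo_tool(moves=[[-0.01,0,0,0],[-0.02,0,0,0],[-0.02,0,0,0],[-0.02,0,0,0],[-0.02,0,0,0],[-0.02,0,0,0],[-0.01,0,0,0],[0,0,0,0],[0,0,0,0],[0,0,0,0]])

```text
clock: 4.2
position: [0.5051, -0.3025, 0.338]
tcp_rot: [0.682, 0.189, -0.68, 0.194]
contact_force: [0.0, -0.4, -0.8]
opening: 0.0179
```

```bash
python3 go.py .54 -.06 .33 0.08
```

```text
clk 4.20 pos [ 0.5051 -0.3025  0.338 ] psi -1.0228 Xdown [ 0.0046 -0.0051 -1.    ] F [ 0.0415 -0.3986 -0.7686] M [-0.0002 -0.0238  0.031 ] op 0.0179
delta in FINAL tool axes x,y,z, turn: [ 0.008   0.0542 -0.2389 -1.1028]
```

Emit:
servo_tool(moves=[[0,0,0,-0.138],[0,0,0,-0.138],[0,0,0,-0.138],[0,0,0,-0.138],[0,0,0,-0.138],[0,0,0,-0.138],[0,0,0,-0.138],[0,0,0,-0.138],[0.01,0.02,-0.035,0],[0.02,0.02,-0.03,0]])

```text
clock: 5.2
position: [0.5339, -0.2339, 0.2973]
tcp_rot: [0.467, 0.532, -0.469, 0.527]
contact_force: [-0.0, -0.0, -1.1]
opening: 0.0176
```

```bash
python3 go.py .58 -.162 .26 0.08
```

```text
clk 5.20 pos [ 0.5339 -0.2339  0.2973] psi 0.1234 Xdown [-0.0076  0.0025 -1.    ] F [-0.0101 -0.0368 -1.063 ] M [-0.0393 -0.1177  0.0076] op 0.0176
delta in FINAL tool axes x,y,z, turn: [ 0.0373  0.0517 -0.068   0.0434]
```

Emit:
servo_tool(moves=[[0.009,0.013,-0.017,0.02],[0.009,0.013,-0.017,0.02],[0.009,0.013,-0.017,0.003],[0.009,0.013,-0.017,0],[0,0,0,0],[0,0,0,0],[0,0,0,0],[0,0,0,0],[0,0,0,0],[0,0,0,0]])

```text
clock: 6.2
position: [0.5767, -0.1553, 0.2501]
tcp_rot: [0.476, 0.528, -0.483, 0.511]
contact_force: [-0.1, -0.2, 0.2]
opening: 0.0177
```

Run:
```python
from go import *
go(.58,-.162,.26,.08)
a=cams.get_image("scene")[:,:,::-1];b=cams.get_image("top")[:,:,::-1]
cv2.imwrite("pics/s2_raw.png",a);cv2.imwrite("pics/t2_raw.png",b)
go(.58,-.162,.26,.08)
cv2.imwrite("pics/g2.png",np.vstack([cv2.resize(a[170:245,230:430],(800,300),interpolation=2),cv2.resize(b[175:250,230:430],(800,300),interpolation=2)]))
```

```text
clk 6.20 pos [ 0.5767 -0.1553  0.2501] psi 0.0806 Xdown [-0.0231  0.0094 -0.9997] F [-0.0924 -0.1674  0.1593] M [-0.0409 -0.0934 -0.0252] op 0.0177
delta in FINAL tool axes x,y,z, turn: [-0.0099  0.0028  0.007   0.0006]
clk 6.30 pos [ 0.5768 -0.1551  0.2501] psi 0.0807 Xdown [-0.023   0.0094 -0.9997] F [-0.939  -0.0187 -1.0573] M [-0.0331 -0.1037  0.0281] op 0.0175
delta in FINAL tool axes x,y,z, turn: [-0.0099  0.0027  0.0071  0.0007]
```

View pics/g2.png

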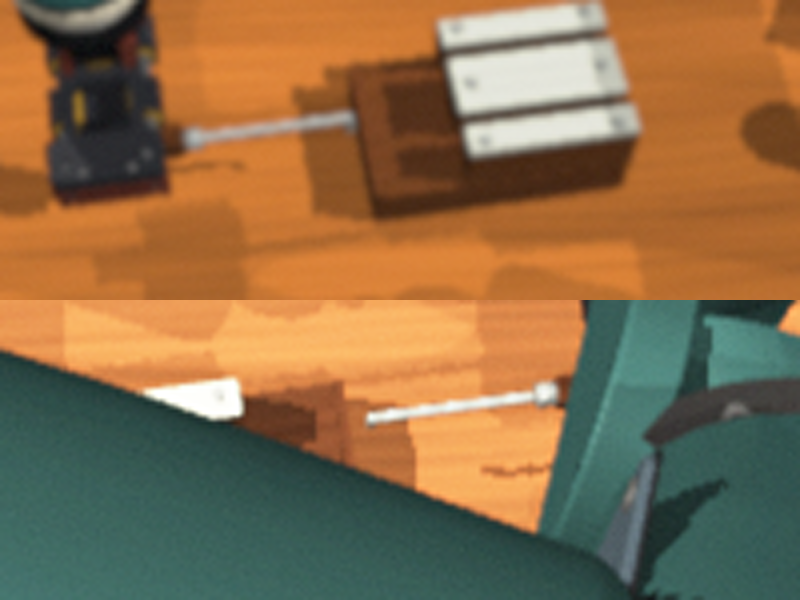

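Run:
```python
from go import *
M=R.from_quat(status.get_obs()["tcp_rot"]).as_matrix();p=status.get_obs()["position"]
s=lambda x,y:(230+x/4-.375,170+y/4-.375)
t=lambda x,y:(230+x/4-.375,175+(y-300)/4-.375)
for n,a,b in(("tip",(354,121),(366,419)),("ferr",(192,138),(546,393))):
    P,e=tri(s(*a),t(*b));print(n,P,e,"tool",M.T@(P-p))
    for z in(.085,.09,.095): print(z,M.T@(onz("scene",*s(*a),z)-p),M.T@(onz("top",*t(*b),z)-p))
q=[.534,.068,1.65]
# predicted: tool z of shank end
for L in(.145,.15,.155,.16):
    X=p+M@np.array([.163-.003,0,-L-.003]);print(L,X,proj("scene",X)-s(0,0),proj("top",X)-[229.6,174.6])
```

```text
tip [ 0.5601 -0.0014  0.0751] 0.001135010030147671 tool [ 0.1768 -0.0004 -0.1526]
0.085 [ 0.1668  0.0062 -0.1522] [ 0.167  -0.0027 -0.1526]
0.09 [ 0.1617  0.0094 -0.1516] [ 0.162  -0.0039 -0.1529]
0.095 [ 0.1566  0.0127 -0.1511] [ 0.157  -0.005  -0.1532]
ferr [ 0.5692 -0.1074  0.0799] 0.000340217630555347 tool [ 0.1708  0.0001 -0.0463]
0.085 [ 0.1656  0.0035 -0.0466] [ 0.1657 -0.0011 -0.047 ]
0.09 [ 0.1606  0.0067 -0.0467] [ 0.1608 -0.0022 -0.0479]
0.095 [ 0.1555  0.01   -0.0469] [ 0.1558 -0.0034 -0.0488]
0.145 [ 0.5612 -0.0061  0.0918] [[86.5483 27.0788]] [[93.4426 27.683 ]]
0.15 [ 0.5608 -0.0011  0.0919] [[88.4486 26.828 ]] [[91.2859 27.9553]]
0.155 [0.5604 0.0039 0.092 ] [[90.3472 26.5775]] [[89.1284 28.2277]]
0.16 [0.56   0.0088 0.092 ] [[92.2439 26.3272]] [[86.9699 28.5003]]
```

The picture (scene tip at (354,121), top tip at (366,419)) puts the hook centre 150 mm ahead of the tool, about level with the shank axis at tool x ≈ 0.172. I'll move over the ledge in front of the divider and feel the ledge and front face to fix the offsets.

Emit:
servo_tool(moves=[[0,-0.007,0,0],[0,-0.006,0,0],[0,0,-0.014,0],[0,0,-0.014,0],[0,0,-0.014,0],[0,0,-0.013,0],[0.006,0,0,0],[0.006,0,0,0],[0.004,0,0,0],[0,0,0,0]])

```text
clock: 7.3
position: [0.5569, -0.095, 0.234]
tcp_rot: [0.476, 0.528, -0.482, 0.512]
contact_force: [-0.4, -0.4, -1.0]
opening: 0.0181
```

```bash
cat > rk.py <<'E'
from go import *
Q=[.5334,.0684,1.6503]; AX=.1715; L=.1496
def rk(Q=Q,AX=AX,L=L):
    o=status.get_obs();M=R.from_quat(o["tcp_rot"]).as_matrix();p=o["position"]
    tip=p+M@np.array([AX+.016,0,-L]);ax=p+M@np.array([AX,0,-L])
    c,s=np.cos(Q[2]),np.sin(Q[2]);d=tip[:2]-Q[:2]
    Rr=np.array([[c,s,0],[-s,c,0],[0,0,1]])
    print("clk %.2f pos"%o["clock"],p,"hook rack x,y mm %.1f %.1f"%(1e3*(c*d[0]+s*d[1]),1e3*(-s*d[0]+c*d[1])),"tip z %.1f ax z %.1f"%(tip[2]*1e3,ax[2]*1e3),"yaw err %.4f"%(np.arctan2(M[1,1],M[0,1])+np.pi/2-Q[2]),"pitch up %.4f roll %.4f"%(-M[2,2],M[2,1]),"F rack",Rr@o["contact_force"],"M",Rr@o["moment"])
if __name__=="__main__": rk()
E
python3 rk.py
```

```text
clk 7.30 pos [ 0.5569 -0.095   0.234 ] hook rack x,y mm -13.0 -5.9 tip z 48.2 ax z 64.2 yaw err 0.0031 pitch up 0.0113 roll -0.0221 F rack [-0.3203  0.4708 -0.9746] M [-0.114   0.1206  0.0085]
```

Emit:
servo_tool(moves=[[0.003,0,0,0],[0.003,0,0,0],[0.002,0,0,0],[0.002,0,0,0],[0.001,0,0,0],[0.001,0,0,0],[0.001,0,0,0],[0.001,0,0,0],[0.001,0,0,0],[0.001,0,0,0]])

```text
clock: 8.3
position: [0.5572, -0.0966, 0.217]
tcp_rot: [0.477, 0.527, -0.482, 0.512]
contact_force: [-0.8, -1.0, 3.6]
opening: 0.0178
```

```bash
python3 rk.py
```

```text
clk 8.30 pos [ 0.5572 -0.0966  0.217 ] hook rack x,y mm -14.7 -6.5 tip z 31.1 ax z 47.1 yaw err 0.0010 pitch up 0.0107 roll -0.0210 F rack [-0.9271  0.9154  3.5832] M [ 0.016  -0.2782  0.0583]
```

Emit:
servo_tool(moves=[[-0.005,0,0,0],[-0.005,0,0,0],[0,0,-0.003,0],[0,0,-0.003,0],[0,0,-0.002,0],[0,0,-0.001,0],[0,0,-0.001,0],[0,0,-0.001,0],[0,0,-0.001,0],[0,0,-0.001,0]])

```text
clock: 9.3
position: [0.5569, -0.084, 0.2283]
tcp_rot: [0.475, 0.527, -0.482, 0.514]
contact_force: [-0.9, -5.6, -0.1]
opening: 0.0176
```

```bash
sed -i 's/AX=.1715/AX=.1686/' rk.py; python3 rk.py
```

```text
clk 9.30 pos [ 0.5569 -0.084   0.2283] hook rack x,y mm -2.9 -7.3 tip z 44.7 ax z 60.7 yaw err 0.0030 pitch up 0.0066 roll -0.0195 F rack [-5.5212  1.331  -0.0813] M [0.105  0.8832 0.1627]
```

Emit:
servo_tool(moves=[[0,0,0.005,0],[0,0,0.005,0],[-0.001,0.006,0,0.003],[-0.001,0.006,0,0],[-0.001,0.006,0,0],[0,0.003,0,0],[0,0,0,0],[0,0,0,0],[0,0,0,0],[0,0,0,0]])

```text
clock: 10.3
position: [0.5807, -0.0922, 0.2305]
tcp_rot: [0.477, 0.526, -0.483, 0.512]
contact_force: [-1.3, -0.6, -1.2]
opening: 0.0179
```

```bash
python3 rk.py
```

```text
clk 10.30 pos [ 0.5807 -0.0922  0.2305] hook rack x,y mm -12.7 -30.9 tip z 47.2 ax z 63.2 yaw err -0.0010 pitch up 0.0085 roll -0.0202 F rack [-0.4459  1.3301 -1.1685] M [-0.0832  0.1084  0.0074]
```

Emit:
servo_tool(moves=[[0,-0.003,0,0],[0,0,-0.006,0],[0,0,-0.006,0],[0,0,-0.006,0],[0,0,-0.006,0],[0,0,-0.006,0],[0,0,-0.003,0],[0,0,0,0],[0,0,0,0],[0,0,0,0]])

```text
clock: 11.3
position: [0.574, -0.0558, 0.231]
tcp_rot: [0.476, 0.527, -0.483, 0.512]
contact_force: [-0.4, 1.0, -1.1]
opening: 0.0176
```

```bash
python3 rk.py
```

```text
clk 11.30 pos [ 0.574  -0.0558  0.231 ] hook rack x,y mm 24.2 -26.8 tip z 47.7 ax z 63.7 yaw err -0.0000 pitch up 0.0088 roll -0.0209 F rack [ 1.023   0.3628 -1.1187] M [-0.1644  0.0773  0.0026]
```

Emit:
servo_tool(moves=[[0,0,-0.005,0],[0,0,-0.005,0],[0,0,-0.004,0],[0,0,-0.002,0],[0,0,0,0],[0,0,0,0],[0,0,0,0],[0,0,0,0],[0,0,0,0],[0,0,0,0]])

```text
clock: 12.3
position: [0.5728, -0.039, 0.2311]
tcp_rot: [0.477, 0.526, -0.483, 0.512]
contact_force: [-0.4, -0.3, -1.4]
opening: 0.0177
```

```bash
python3 rk.py
```

```text
clk 12.30 pos [ 0.5728 -0.039   0.2311] hook rack x,y mm 41.0 -27.0 tip z 47.8 ax z 63.8 yaw err -0.0009 pitch up 0.0087 roll -0.0207 F rack [-0.31    0.4041 -1.4225] M [-0.0331  0.0536 -0.0284]
```

Emit:
servo_tool(moves=[[0,0,-0.001,0],[0.002,0,0,0],[0.001,0,0,0],[0.001,0,0,0],[0.001,0,0,0],[0.001,0,0,0],[0.001,0,0,0],[0.001,0,0,0],[0.0005,0,0,0],[0,0,0,0]])

```text
clock: 13.3
position: [0.5724, -0.038, 0.2216]
tcp_rot: [0.477, 0.526, -0.483, 0.512]
contact_force: [-0.6, 0.3, -1.4]
opening: 0.0177
```

```bash
python3 rk.py
```

```text
clk 13.30 pos [ 0.5724 -0.038   0.2216] hook rack x,y mm 42.0 -26.7 tip z 38.4 ax z 54.4 yaw err -0.0012 pitch up 0.0087 roll -0.0211 F rack [ 0.3828  0.5353 -1.3803] M [-0.0843  0.1223  0.0368]
```

Tip is 6 mm below the caul's top with no contact force, so it's inside the hole. Drawing gently.

Emit:
servo_tool(moves=[[0,0,0.001,0],[0,0,0.001,0],[0,0,0.001,0],[0,0,0.002,0],[0,0,0.002,0],[0,0,0.003,0],[0,0,0.003,0],[0,0,0.003,0],[0,0,0.003,0],[0,0,0.002,0]])

```text
clock: 14.3
position: [0.5742, -0.0607, 0.2216]
tcp_rot: [0.477, 0.526, -0.483, 0.512]
contact_force: [-0.3, 0.3, -0.9]
opening: 0.0176
```

```bash
python3 rk.py
```

```text
clk 14.30 pos [ 0.5742 -0.0607  0.2216] hook rack x,y mm 19.3 -26.7 tip z 38.4 ax z 54.3 yaw err -0.0012 pitch up 0.0090 roll -0.0210 F rack [ 0.2863  0.2955 -0.9161] M [-0.0791 -0.0037 -0.0117]
```

Emit:
servo_tool(moves=[[0,0,0.003,0],[0,0,0.003,0],[0,0,0.003,0],[0,0,0.004,0],[0,0,0.004,0],[0,0,0.004,0],[0,0,0.004,0],[0,0,0.004,0],[0,0,0.003,0],[0,0,0.002,0]])

```text
clock: 15.3
position: [0.5771, -0.0978, 0.2213]
tcp_rot: [0.477, 0.526, -0.483, 0.512]
contact_force: [-0.8, 0.2, -1.3]
opening: 0.0177
```

Run:
```python
from rk import *
rk();snap("scene","s3",(290,160,400,235),6)
```

```text
clk 15.30 pos [ 0.5771 -0.0978  0.2213] hook rack x,y mm -17.8 -26.8 tip z 38.1 ax z 54.1 yaw err -0.0017 pitch up 0.0092 roll -0.0208 F rack [ 0.2869  0.7734 -1.251 ] M [-0.116  -0.1211  0.0235]
```

View pics/s3.png

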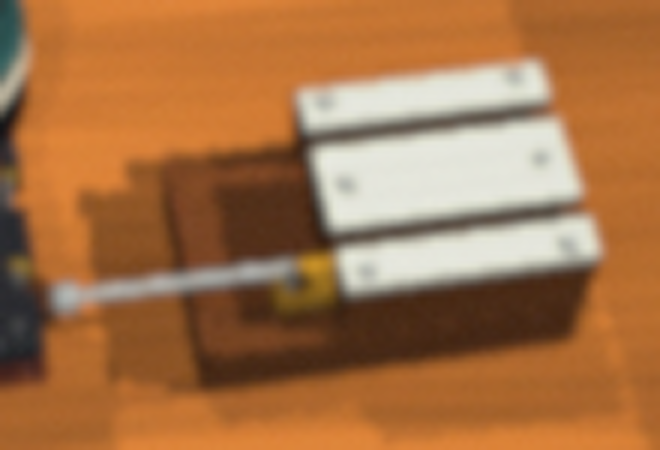

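The brass caul's near end is out of bay_right with the hook in its hole (view 8, caul at (303,283)).

Emit:
servo_tool(moves=[[0,0,0.003,0],[0,0,0.003,0],[0,0,0.004,0],[0,0,0.004,0],[0,0,0.004,0],[0,0,0.003,0],[0,0,0.002,0],[0,0,0.001,0],[0,0,0.001,0],[0,0,0,0]])

```text
clock: 16.35
position: [0.5792, -0.1252, 0.221]
tcp_rot: [0.477, 0.526, -0.483, 0.512]
contact_force: [0.3, 0.0, -1.8]
opening: 0.0176
```

```bash
python3 rk.py
```

```text
clk 16.35 pos [ 0.5792 -0.1252  0.221 ] hook rack x,y mm -45.3 -26.7 tip z 37.8 ax z 53.8 yaw err -0.0017 pitch up 0.0091 roll -0.0209 F rack [ 0.0199 -0.2819 -1.7758] M [-0.1104  0.0205 -0.0426]
```

Creep in 1 mm rows to the lip.

Emit:
servo_tool(moves=[[0,0,0.001,0],[0,0,0.001,0],[0,0,0.001,0],[0,0,0.0005,0],[0,0,0.0005,0],[0,0,0.0005,0],[0,0,0.0005,0],[0,0,0.0005,0],[0,0,0.0005,0],[0,0,0.0005,0]])

```text
clock: 17.35
position: [0.5792, -0.13, 0.2204]
tcp_rot: [0.478, 0.528, -0.483, 0.51]
contact_force: [0.9, 4.1, -1.4]
opening: 0.0175
```

```bash
python3 rk.py
```

```text
clk 17.35 pos [ 0.5792 -0.13    0.2204] hook rack x,y mm -49.4 -26.2 tip z 37.8 ax z 53.8 yaw err -0.0026 pitch up 0.0132 roll -0.0222 F rack [ 4.0587 -1.272  -1.4322] M [-0.2529 -0.7082 -0.1306]
```

The caul met the lip (4 N at hook x = -49.4, expected -49). Ease forward to the hole's middle, then straight up.

Emit:
servo_tool(moves=[[0,0,-0.001,0],[0,0,-0.001,0],[0,0,-0.0005,0],[0,0,0,0],[-0.002,0,0,0],[-0.003,0,0,0],[-0.004,0,0,0],[-0.006,0,0,0],[-0.01,0,0,0],[-0.01,0,0,0]])

```text
clock: 18.35
position: [0.5799, -0.1295, 0.2576]
tcp_rot: [0.476, 0.527, -0.484, 0.511]
contact_force: [0.0, -0.7, -0.5]
opening: 0.0176
```

```bash
python3 rk.py; python3 go.py .5058 -.302 .338 -1.0225
```

```text
clk 18.35 pos [ 0.5799 -0.1295  0.2576] hook rack x,y mm -49.7 -26.6 tip z 74.5 ax z 90.5 yaw err -0.0010 pitch up 0.0094 roll -0.0229 F rack [-0.6641  0.0463 -0.47  ] M [-0.0814  0.1126 -0.0099]
clk 18.35 pos [ 0.5799 -0.1295  0.2576] psi 0.0785 Xdown [-0.0235  0.0076 -0.9997] F [ 0.0066 -0.6657 -0.47  ] M [-0.1058 -0.0901 -0.0099] op 0.0176
delta in FINAL tool axes x,y,z, turn: [-0.0804  0.1086  0.1531  1.101 ]
```

Emit:
servo_tool(moves=[[-0.025,0,0,0],[-0.025,0,0,0],[-0.025,0,0.02,0],[0,0,0,0.138],[0,0,0,0.138],[0,0,0,0.138],[0,0,0,0.138],[0,0,0,0.138],[0,0,0,0.138],[0,0,0,0.138]])

```text
clock: 19.35
position: [0.5839, -0.1511, 0.3486]
tcp_rot: [-0.667, -0.227, 0.674, -0.223]
contact_force: [0.6, -0.2, 0.3]
opening: 0.0179
```

```bash
python3 go.py .5058 -.302 .300 -1.0225
```

```text
clk 19.35 pos [ 0.5839 -0.1511  0.3486] psi -0.9238 Xdown [-0.0113  0.0024 -0.9999] F [ 0.6314 -0.2323  0.2952] M [ 0.0359 -0.0063  0.0148] op 0.0179
delta in FINAL tool axes x,y,z, turn: [0.0486 0.088  0.1453 0.0987]
```

Emit:
servo_tool(moves=[[0,0,0,0.092],[0.006,0.014,0.023,0],[0.006,0.014,0.023,0],[0.006,0.014,0.023,0],[0.006,0.014,0.023,0],[0.006,0.014,0.023,0],[0.006,0.012,0.021,0],[0,0,0,0],[0,0,0,0],[0,0,0,0]])

```text
clock: 20.35
position: [0.5089, -0.2958, 0.3221]
tcp_rot: [-0.68, -0.191, 0.681, -0.192]
contact_force: [0.1, 0.5, -0.3]
opening: 0.0175
```

Run:
```python
from go import *
go(.5058,-.302,.2115,-1.0225)
a=cams.get_image("scene")[:,:,::-1];b=cams.get_image("top")[:,:,::-1]
cv2.imwrite("pics/s4_raw.png",a);cv2.imwrite("pics/t4_raw.png",b)
cv2.imwrite("pics/g4.png",np.hstack([cv2.resize(a[160:235,300:400],(400,300),interpolation=2),cv2.resize(b[180:255,230:330],(400,300),interpolation=2)]))
```

```text
clk 20.35 pos [ 0.5089 -0.2958  0.3221] psi -1.0224 Xdown [-0.0013 -0.0022 -1.    ] F [ 0.0929  0.4555 -0.281 ] M [-0.0071 -0.0233  0.0044] op 0.0175
delta in FINAL tool axes x,y,z, turn: [0.1106 0.0037 0.0059 0.0001]
```

View pics/g4.png

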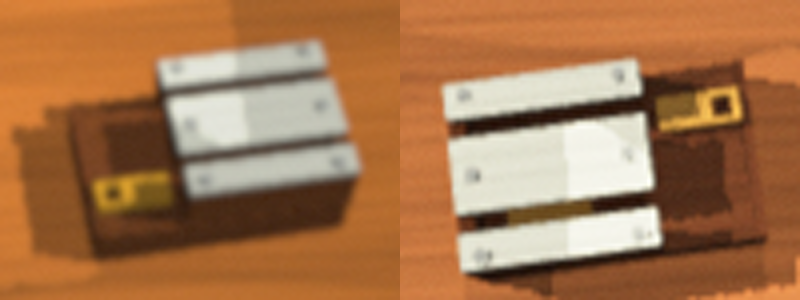

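Run:
```python
from h import *
q=[.5327,.0673,1.6561];c,s=np.cos(q[2]),np.sin(q[2])
for nm,p in(("near",(741,106)),("far",(656,114)),("holeN",(734,103)),("holeF",(708,106))):
    d=onz("top",230+(p[0]-400)/4-.375,180+p[1]/4-.375,.044)[:2]-q[:2];print(nm,1e3*(c*d[0]+s*d[1]),1e3*(-s*d[0]+c*d[1]))
```

```text
near -57.180548039097175 -25.454651198085983
far -5.626832577586191 -27.506941490488803
holeN -53.23509465223004 -27.863029185383112
holeF -37.40432109111688 -28.15227185768156
```

Emit:
servo_tool(moves=[[0,0.002,0.003,0],[0,0.001,0.002,0],[0.015,0,0,0],[0.015,0,0,0],[0.015,0,0,0],[0.015,0,0,0],[0.01,0,0,0],[0.003,0,0,0],[0,0,0,0],[0,0,0,0]])

```text
clock: 21.45
position: [0.5089, -0.2994, 0.2488]
tcp_rot: [0.681, 0.192, -0.68, 0.195]
contact_force: [0.3, -1.1, -1.2]
opening: 0.0176
```

```bash
python3 go.py .5058 -.302 .2115 -1.0225
```

```text
clk 21.45 pos [ 0.5089 -0.2994  0.2488] psi -1.0163 Xdown [ 0.0025 -0.0046 -1.    ] F [ 0.2699 -1.068  -1.1832] M [-0.0191  0.0077  0.0123] op 0.0176
delta in FINAL tool axes x,y,z, turn: [0.0373 0.0006 0.004  0.0062]
```

Near end computed at x = -57.2 mm, right at the lip, far end at about -6, clear of the mouth. Now the pick: correct by 4 mm, then lower.

Emit:
servo_tool(moves=[[0,0.0006,0.003,0.006],[0,0,0.001,0],[0.008,0,0,0],[0.006,0,0,0],[0.003,0,0,0],[0,0,0,0],[0,0,0,0],[0,0,0,0],[0,0,0,0],[0,0,0,0]])

```text
clock: 22.45
position: [0.5063, -0.3028, 0.2321]
tcp_rot: [0.682, 0.189, -0.68, 0.194]
contact_force: [-0.5, -0.0, -1.3]
opening: 0.018
```

```bash
python3 go.py .5058 -.302 .2115 -1.0225
```

```text
clk 22.45 pos [ 0.5063 -0.3028  0.2321] psi -1.0229 Xdown [ 0.0051 -0.0065 -1.    ] F [-0.5208 -0.0307 -1.2741] M [-0.0244  0.0208 -0.0326] op 0.0180
delta in FINAL tool axes x,y,z, turn: [ 0.0206 -0.001  -0.     -0.0004]
```

Emit:
servo_tool(moves=[[0.004,-0.001,0,0],[0.004,0,0,0],[0.004,0,0,0],[0.003,0,0,0],[0.002,0,0,0],[0.001,0,0,0],[0.001,0,0,0],[0.0005,0,0,0],[0.0005,0,0,0],[0.0005,0,0,0]])

```text
clock: 23.45
position: [0.5055, -0.3022, 0.2176]
tcp_rot: [0.683, 0.187, -0.679, 0.195]
contact_force: [-3.0, 1.9, 5.9]
opening: 0.0177
```

```bash
python3 go.py .5058 -.302 .2115 -1.0225
```

```text
clk 23.45 pos [ 0.5055 -0.3022  0.2176] psi -1.0240 Xdown [ 0.0077 -0.0085 -0.9999] F [-2.9721  1.8849  5.9476] M [ 0.2371  0.0972 -0.0029] op 0.0177
delta in FINAL tool axes x,y,z, turn: [ 0.0061 -0.     -0.0004 -0.0015]
```

Contact 6 mm higher than expected, with a sideways force. Looking.

Run:
```python
from h import *
i=cams.get_image("scene")[:,:,::-1]
o=cv2.imread("pics/scene0_raw.png")
cv2.imwrite("pics/g5.png",np.hstack([cv2.resize(x[170:250,180:255],(394,420),interpolation=2) for x in(i,o)]))
```

```text
(no output)
```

View pics/g5.png

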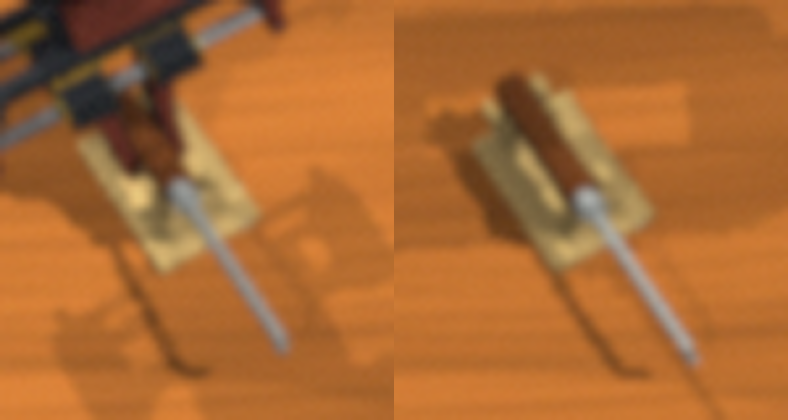

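Run:
```python
from go import *
o=status.get_obs();M=R.from_quat(o["tcp_rot"]).as_matrix();p=o["position"]
print(o["clock"],p,o["contact_force"])
for AX in(.163,.1686,.1715):
  for nm,v in(("ferr",[AX-.004,0,-.0465]),("tip",[AX-.003,0,-.1526])): print(AX,nm,proj("scene",p+M@v))
print("seen now ferr 214.5,206.2 tip 233.6,236.4; at start ferr 216.6,207.6 tip 237,238.3")
# scene-ray at assumed heights, in pick axes relative to nominal grasp
e=np.array([np.cos(.548),np.sin(.548)]);n=np.array([-e[1],e[0]]);g=np.array([.5058,-.302])
for nm,px,z in(("ferr0",(216.6,207.6),.045),("tip0",(237,238.3),.044),("ferr1",(214.5,206.2),.053),("tip1",(233.6,236.4),.052)):
    d=onz("scene",*px,z)[:2]-g;print(nm,d@e*1e3,d@n*1e3)
for nm,px in(("ferr0",(405+178/6-.42,165+258/6-.42)),("tip0",(405+20/6-.42,165+55/6-.42))):
    d=onz("top",*px,.045)[:2]-g;print("top",nm,d@e*1e3,d@n*1e3)
```

```text
23.5 [ 0.5055 -0.3022  0.2175] [-1.5422  0.5181  7.2209]
0.163 ferr [[213.7536 205.2553]]
0.163 tip [[232.7761 233.8165]]
0.1686 ferr [[214.1995 206.4192]]
0.1686 tip [[233.1572 234.9002]]
0.1715 ferr [[214.4288 207.0177]]
0.1715 tip [[233.3531 235.4572]]
seen now ferr 214.5,206.2 tip 233.6,236.4; at start ferr 216.6,207.6 tip 237,238.3
ferr0 47.91689462444566 2.6211886181312423
tip0 162.16962945226544 2.208916600615754
ferr1 46.28196658619685 -0.9235878243782796
tip1 156.91542580643693 -3.1893801670365316
top ferr0 47.10503002056188 2.594004266932064
top tip0 150.67973783258617 3.747223588191178
```

The pick is about 4.5 mm right of its rest centre: a cheek edge is holding it up, since both cameras put the original axis 2.6 mm left of my TCP line and the tool's small tilt adds 1.9 mm. Lift, shift left, lower.

Emit:
servo_tool(moves=[[-0.005,0,0,0],[-0.003,0,0,0],[0,-0.002,-0.001,0],[0,-0.002,0,0],[0,-0.0005,0,0],[0,0,0,0],[0,0,0,0],[0,0,0,0],[0,0,0,0],[0,0,0,0]])

```text
clock: 24.5
position: [0.5035, -0.2972, 0.2248]
tcp_rot: [0.682, 0.188, -0.679, 0.194]
contact_force: [-0.4, 0.5, -0.6]
opening: 0.0175
```

```bash
cat > n.py <<'E'
from go import *
o=status.get_obs();M=R.from_quat(o["tcp_rot"]).as_matrix();p=o["position"]
e=np.array([np.cos(.548),np.sin(.548)]);n=np.array([-e[1],e[0]]);g=np.array([.5058,-.302])
a=(p+M@[.1686,0,0]);d=a[:2]-g
print("clk %.2f"%o["clock"],"pick mid along %.1f left %.1f z %.1f (want 0.5..1, 2.7, 41)"%(d@e*1e3,d@n*1e3,a[2]*1e3),"tcpz %.4f"%p[2],"yaw %.4f"%np.arctan2(-M[1,2],-M[0,2]),"pitch up %.4f roll %.4f"%(-M[2,2],M[2,1]),"F e,n,z",o["contact_force"][:2]@e,o["contact_force"][:2]@n,o["contact_force"][2],"op %.4f"%o["opening"])
E
python3 n.py
```

```text
clk 24.50 pick mid along 0.8 left 3.7 z 56.2 (want 0.5..1, 2.7, 41) tcpz 0.2248 yaw 0.5470 pitch up 0.0016 roll 0.0099 F e,n,z -0.1055691592973481 0.5979326530513754 -0.6299387343965743 op 0.0175
```

Emit:
servo_tool(moves=[[0,0.0008,0,0],[0.003,0,0,0],[0.003,0,0,0],[0.002,0,0,0],[0.002,0,0,0],[0.001,0,0,0],[0.001,0,0,0],[0.001,0,0,0],[0.0005,0,0,0],[0.0005,0,0,0]])

```text
clock: 25.5
position: [0.5044, -0.298, 0.2125]
tcp_rot: [0.682, 0.188, -0.679, 0.194]
contact_force: [-0.5, 1.0, 3.8]
opening: 0.018
```

```bash
python3 n.py
```

```text
clk 25.50 pick mid along 1.2 left 2.4 z 43.9 (want 0.5..1, 2.7, 41) tcpz 0.2125 yaw 0.5469 pitch up 0.0018 roll 0.0107 F e,n,z 0.12775400407032397 1.1015484474497983 3.7797878637669395 op 0.0180
```

Emit:
servo_tool(moves=[[0.0005,0,0,0],[0.001,0,0,0],[0.001,0,0,0],[0.001,0,0,0],[0.001,0,0,0],[0.001,0,0,0],[0.001,0,0,0],[0.001,0,0,0],[0.0005,0,0,0],[0,0,0,0]])

```text
clock: 26.5
position: [0.5048, -0.2974, 0.2104]
tcp_rot: [0.683, 0.187, -0.679, 0.195]
contact_force: [-1.4, -0.5, 1.8]
opening: 0.0175
```

```bash
python3 n.py
```

```text
clk 26.50 pick mid along 2.0 left 2.4 z 41.9 (want 0.5..1, 2.7, 41) tcpz 0.2104 yaw 0.5469 pitch up 0.0026 roll 0.0124 F e,n,z -1.4668010534458453 0.36662109033667983 1.834368121536809 op 0.0175
```

Seated (axis ≈ 41–42 mm). Open, holding still.

Emit:
servo_tool(moves=[[0,0,0,0],[0,0,0,0],[0,0,0,0],[0,0,0,0],[0,0,0,0],[0,0,0,0],[0,0,0,0],[0,0,0,0],[0,0,0,0],[0,0,0,0]], jaw=0.06)

```text
clock: 27.5
position: [0.5051, -0.2976, 0.2095]
tcp_rot: [0.683, 0.187, -0.679, 0.195]
contact_force: [0.2, 0.1, -0.1]
opening: 0.0597
```

```bash
python3 n.py
```

```text
clk 27.50 pick mid along 2.2 left 2.0 z 40.9 (want 0.5..1, 2.7, 41) tcpz 0.2095 yaw 0.5467 pitch up 0.0031 roll 0.0126 F e,n,z 0.1717585547840915 -0.01854273019756793 -0.06468374450109773 op 0.0597
```

Now rise, and move off sideways back toward the start to clear both views.

Emit:
servo_tool(moves=[[-0.01,0,0,0],[-0.02,0,0,0],[-0.03,0,0,0],[-0.04,0,0,0],[-0.04,0,0,0],[-0.03,0,0.02,0],[-0.01,0,0.04,0],[0,0,0.045,0],[0,0,0.045,0],[0,0,0.045,0]])

```text
clock: 28.5
position: [0.3361, -0.3978, 0.4042]
tcp_rot: [0.684, 0.187, -0.676, 0.201]
contact_force: [0.9, -0.9, -0.3]
opening: 0.0598
```

Emit:
servo_tool(moves=[[0,0,0.04,0],[0,0,0.04,0],[0,0,0.02,0],[0,0,0,0],[0,0,0,0],[0,0,0,0],[0,0,0,0],[0,0,0,0],[0,0,0,0],[0,0,0,0]])

```text
clock: 29.5
position: [0.2461, -0.4513, 0.4088]
tcp_rot: [0.684, 0.185, -0.676, 0.202]
contact_force: [-0.6, -0.4, 0.1]
opening: 0.0599
```

Run:
```python
from h import *
o=status.get_obs();print(o["clock"],o["position"],o["contact_force"])
a=cams.get_image("scene")[:,:,::-1];b=cams.get_image("top")[:,:,::-1]
cv2.imwrite("pics/s6_raw.png",a);cv2.imwrite("pics/t6_raw.png",b)
b0=cv2.imread("pics/top0_raw.png")
c=lambda i,x,y,w,h:cv2.resize(i[y:y+h,x:x+w],(400,300),interpolation=2)
cv2.imwrite("pics/g6.png",np.vstack([np.hstack([c(a,170,175,100,75),c(b,390,170,100,75)]),np.hstack([c(a,170,140,320,240),c(b,150,120,320,240)])]))
```

```text
29.5 [ 0.2461189  -0.45127527  0.40880238] [-0.57313365 -0.41116227  0.13740722]
```

View pics/g6.png

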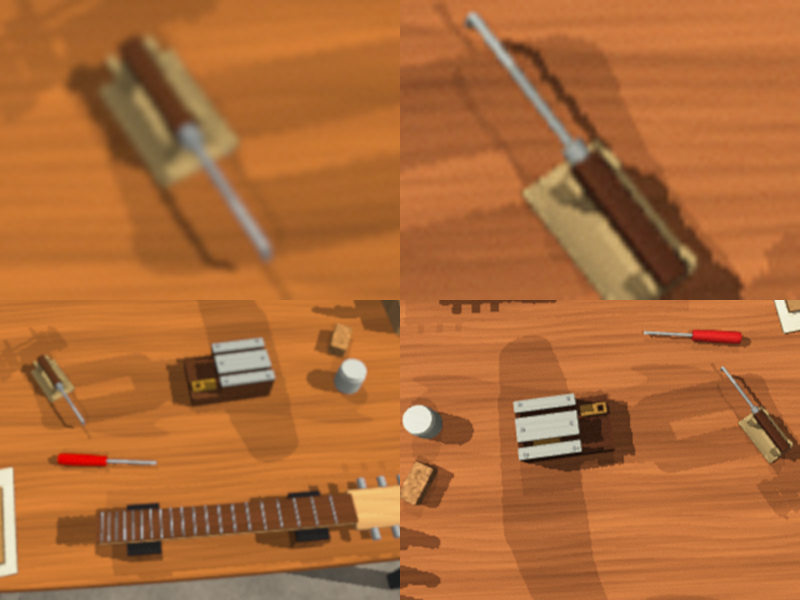

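Pick's ferrule and tip are within a pixel of the starting picture in both views; the caul lies flat at the lip, the rest is unmoved. Handing in.

```bash
python3 -c "
from rig import robot,status
print(robot.job_done(), status.get_obs()['clock'])"
```

```text
the job is handed in; nothing more can be done
the job is handed in; nothing more can be done
```

I hooked the caul out of the right-hand bay (rack y = -28) and drew it flat onto the ledge against the lip. I then laid the pick back in its rest and handed the job in at about 29.6 s.

**Caul:** the top view puts its near end at x = -57.2 mm, where the lip is at -57, and its far end about 6 mm clear of the mouth. The hook felt about 4 N when the caul met the lip. That was the only force noticed during the draw, and the fingers never came near the caul.

**Pick:** the ferrule and tip are within about one raw pixel of their starting positions in both cameras. In the last pictures the solid caul is still in its bay. The screwdriver, tin and sanding block look unmoved, though I checked those by eye only.

**What disagreed or went wrong:**
- **First lay-down:** the handle caught on a cheek of the rest about 6 mm high, with 6–7 N of contact force. The pick was about 4.5 mm off to the right. I lifted it, shifted left and seated it properly.
- **Camera heights:** triangulated points came out about 4 mm low against the known roof height. I set the hook's height and reach by feeling the ledge (about 5 N) and the divider's front face (5.5 N).
- **Backing off before the lift:** the small forward move meant to free the hook from the hole wall did not register. The hook rose along the hole wall instead, and the caul still stayed against the lip.

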